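# Drop the groove gauge into the drip groove of a stone sill

## Task

The red granite window sill lies upside down on the trestle, and its drip groove has to be checked. Take the gauge with the yellow handle, which stands on the sill, and, without lifting it off the stone, drag it along towards the middle until its foot drops fully into the groove, then let go of it and leave it standing there. Leave the gauge with the blue handle alone: it is for a wider groove.

Things in the scene. Friction and masses are not known exactly. Their poses are not given: they have to be found in the camera images.
- groove (a point): Middle of the drip groove, level with the sill's flat upper face, 30 mm above the table. The red granite sill is fixed, 110 mm (x) by 360 mm (y, the way to drag). The groove, a paler sawn channel 34 mm wide (along y), 15 mm deep, runs along x right across the sill's middle, open at both ends. z up.
- yellow_gauge_handle (a point): Centre of the yellow bar handle of the gauge to use, 20 mm thick (y), 44 wide (x), 50 tall (z up); grasp from above across the 20 mm. Below it a metal shoulder plate 56 x 56 x 8 mm, its top 25 mm under this point. The gauge, 0.25 kg, loose, stands on the sill 105 to 145 mm from the groove, on either side; its y lies within 7 degrees of the sill's y.
- yellow_gauge_foot (a point): Middle of the underside of that gauge's steel foot, 45 mm below the handle's centre: 20 mm (y) by 46 (x) by 12 tall, on the sill's face at the start. In the groove it has 7 mm of play each side and the shoulder plate rests on the sill's face, 12 mm lower than at the start. A firm grip carries the weight: over the groove press lightly down or let go.
- blue_gauge_handle (a point): Centre of the other gauge's blue bar handle. It has the same shape and size, but its foot is 44 mm wide along y and does not fit this groove. It stands loose on the sill on the other side of the groove, 105 to 145 mm from it. To be left alone.
Not all that is in view belongs to the job. Leave any orange look-alike of the part that bears yellow_gauge_handle alone.

How it is judged (in metres and radians):
On the way:
1. the yellow-handled gauge, held in the fingers, has been dragged at least 30 mm and is not yet in the groove (contact force between the fingers and yellow_gauge above 2 N and distance of yellow_gauge_handle from where it was at the start of the episode above 0.03 m and z of yellow_gauge_handle in the frame of groove above 0.04 m), for 0.1 s.
At the end, for the whole second after the job is handed in: The yellow-handled gauge stands upright (within 7 degrees) and still with its foot in the groove: its handle's centre is 27 to 37 mm above the sill's upper face (33 when fully down), within 15 mm of the groove's middle line and within 35 mm of the sill's long centre line (z of yellow_gauge_handle in the frame of groove between 0.027 and 0.037 m and y of yellow_gauge_handle in the frame of groove between -0.015 and 0.015 m and x of yellow_gauge_handle in the frame of groove between -0.035 and 0.035 m and angle between yellow_gauge_handle's own z axis and vertical below 0.12 rad and linear speed of yellow_gauge below 0.02 m/s); the robot touches nothing.
It fails at once if the yellow-handled gauge is lifted more than 12 mm off the sill (z of yellow_gauge_handle in the frame of groove above 0.057 m).
It fails at once if the blue-handled gauge is moved more than 15 mm (distance of blue_gauge_handle from where it was at the start of the episode above 0.015 m).
It also fails if it takes over 32 s, if anything falls off the work surface, if the arm or the gripper's body presses on something with over 40 N, if the wrist force passes 120 N, or if a joint passes its speed limit or range.

## Robot

A 6-joint arm with a two-finger parallel gripper is mounted at the origin on the work surface; the furniture and walls round the work are solid. World frame = base frame: x ahead of the robot, y to its left, z up, the work surface at z = 0. Lengths are in mm, angles in rad, forces in N, time in s.
With the tool pointing down it reaches from about 275 to 825 mm from the base axis. Payload 4.9 kg.
Tool frame: the origin (TCP) lies on the front face of the gripper's body, between the roots of the fingers; the fingertips stand 73 mm ahead of it and the grasp point (between the pads) lies 54 mm ahead of it (robot.pinch_z is the distance from the TCP to the grasp point, in mm); z points along the fingers, x is the direction in which the jaws open and shut, and the axes are right-handed (so a half turn about z gives the same grasp; the last joint's range is limited). The gripper opens to 85 mm and grips with 20 to 120 N. Pads are 22 mm wide; open, the fingers measure 114 mm over their backs; the gripper's body (76 mm by 85 mm) begins 54 mm behind the grasp point. The pads swing forward as they close: fully open they stand 13 mm farther back than shut.
Start: joints at [-1.256, 0.326, -0.193, 1.052, 0, 1.437], TCP at [238.65, -495.545, 303.881] pointing down, gripper open.
Joint ranges: [-2.65, 2.65], [-0.97, 1.79], [-1.3, 1.35], [-1.93, 2.1], [-1.47, 1.37], [-3.14, 3.14]. Speed limits (rad/s): [2.57, 2.57, 3.14, 3.14, 3.14, 3.14].

## Interface

Orientations are given as a rotation vector (axis times angle).
In Python, from workcell import robot gives the robot as it stands.
- The arm moves only by the tool send_rows, never from a script. Its arguments are lists of equal length, an entry for each row: "xyz": the shift along the tool's x, y, z in cm, a list of three; "rot": the turn, a rotation vector about the tool's x, y, z in rad, a list of three; "grip": the opening, from 0 (shut) to 1 (fully open). A call has 1 to 8 rows; each row shifts and turns the commanded pose from where the row before left it, along the tool's axes as they then stand; what a row does not reach is not made up. A row lasts 1/8 s, in which the tool goes at most 62.5 mm and 10.7 degrees, less where a joint would pass 70% of its speed; a pose out of reach is approached as far as the arm can. A call is refused whole if a number of a shift passes 6.25 or a number of a turn 0.188, either way. A call with a gripper value outside its range is refused whole. The fingers move at their own pace and stop on an object; "force" is the grip in N (left out, the last holds). Time passes only in rows, so rows that do not move let the fingers close. It gives the time, the measured TCP pose, the force and the opening at its end, in the units of the state.
- robot.read_state(): the state, without advancing time (a new reading comes with each control period).
- robot.grab_frame(name): name is "scene" or "side" or "wrist"; returns the picture (420x560x3 uint8, blue, green, red); there is no depth.
- robot.camera_info(name): a dict with "intrinsics" (3x3 intrinsics, pixels), "rvec" (rotation vector, rad) and "tvec" (3), from world to camera coordinates, as OpenCV has them. Camera axes: x right, y down, z forward; pixel columns grow to the right and rows downward; lengths in mm; the calibration is good to about 2 mm. A picture is of the moment at which its call begins: read the wrist's pose just before it. camera_info takes no time and is no camera call; for the wrist camera it gives the pose at the moment of the call.
- robot.finish_job(): hands the job in, once; it reports no verdict.
The state is a dict: "clock": time; "qpos": joint angles; "joint_vel": joint speeds; "joint_torque": joint torques, N m; "tcp_pos": TCP position; "orientation": TCP orientation; "contact_force": force on the tool from outside, world axes, zero at the start; "wrist_torque": the same for the moment, N m; "grip_width": finger opening in mm.
Only numpy, scipy, OpenCV 4.12 (cv2) and the standard library are available. Lean on these libraries where they do the work, as an engineer would, in place of code of your own. Each camera call takes 0.05 s, during which the arm holds its last target. There are 200 camera calls.

## Working session

There is one attempt and no reset: what is moved stays moved. The work goes in short steps, Python scripts to look and compute and a tool call to move; the robot and the scene stay as the last step left them, time stands still between calls to the robot, and variables do not carry over. Pictures are saved under pics/ and viewed, about 8 in all and at most 12, crops included, and the job is handed in when it is done.

Besides the shell and the picture viewer there is one more tool, called after "Call:" as name(argument=value, ...), one argument or row to a line, values as JSON. send_rows: Moves the arm, as the interface text tells. Its arguments: {"type":"object","properties":{"xyz":{"type":"array","items":{"type":"array","items":{"type":"number"}}},"rot":{"type":"array","items":{"type":"array","items":{"type":"number"}}},"grip":{"type":"array","items":{"type":"number"}},"force":{"type":"number"}},"required":["xyz","rot","grip"]}

```bash
mkdir -p pics; ls
cat > h.py <<'E'
from workcell import robot
import numpy as np, cv2
def ray(n,uv):
    c=robot.camera_info(n);K=np.array(c["intrinsics"],float);R=cv2.Rodrigues(np.array(c["rvec"],float))[0];t=np.array(c["tvec"],float).ravel()
    d=R.T@np.linalg.inv(K)@np.array([uv[0],uv[1],1.]);return -R.T@t,d
def onz(n,uv,z):
    o,d=ray(n,uv);return o+d*(z-o[2])/d[2]
def two(a,ua,b,ub):
    o,d=ray(a,ua);p,e=ray(b,ub);s=np.linalg.lstsq(np.c_[d,-e],p-o,rcond=None)[0]
    A=o+d*s[0];B=p+e*s[1];return (A+B)/2,np.linalg.norm(A-B)
E
python3 - <<'E'
from h import *
print(robot.read_state())
f=[robot.grab_frame(n) for n in("scene","side")]
for n,i in zip(("scene","side"),f): cv2.imwrite(f"pics/{n}0.png",i)
for n in("scene","side"): print(n,ray(n,(280,210)))
E
```

```text
pics
{'clock': 0.0, 'qpos': array([-1.25617517e+00,  3.26910874e-01, -1.93611190e-01,  1.05198490e+00,
       -2.23928472e-05,  1.43658661e+00]), 'joint_vel': array([ 0.00047759, -0.00061846,  0.00026284,  0.00119365, -0.00169317,
        0.00058334]), 'joint_torque': array([-1.87006306e-03, -4.43398833e+01,  2.62438345e+01,  1.56646734e-02,
       -8.25779875e-05,  1.06701208e-05]), 'tcp_pos': array([ 238.5072604 , -495.07803448,  303.10933049]), 'orientation': array([-2.65917541e+00,  1.67081142e+00,  2.08528956e-03]), 'contact_force': array([-0.07196892,  0.07748099,  0.54586915]), 'wrist_torque': array([0.06275832, 0.01696041, 0.01760896]), 'grip_width': 85.60140242608806}
scene (array([-391.65062759, -580.60519542,  715.1971133 ]), array([ 0.72146119,  0.39990501, -0.56542181]))
side (array([102.30002165, 787.98219927, 742.53680894]), array([ 0.23860004, -0.80304516, -0.54624699]))
```

View pics/scene0.png

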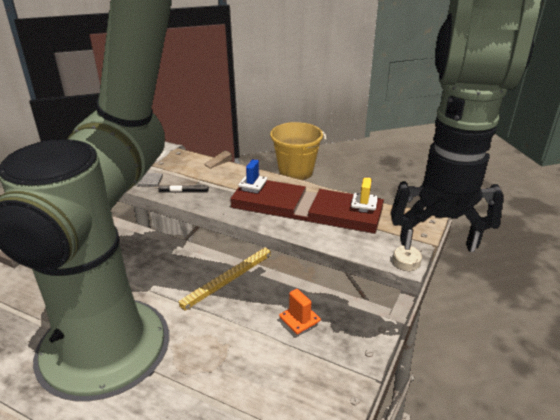

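View pics/side0.png

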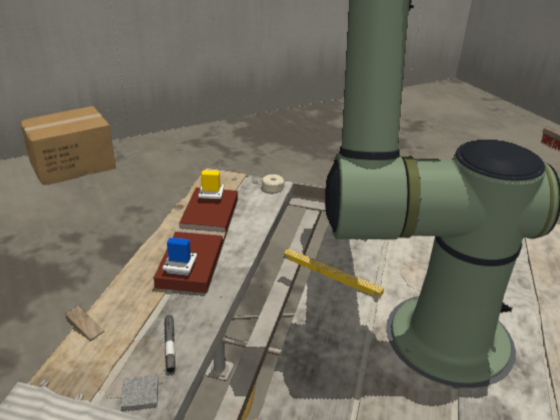

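The scene view shows the sill (232–383, 180–230) with yellow at (366,190), blue at (252,173) and the pale groove at (305,203). In the side view yellow is at (210,181), blue at (178,250) and the groove at (205,232). The orange look-alike is on the near table and a yellow strip lies beside it.

```bash
cat > m.py <<'E'
from h import *
W={"scene":dict(y=(350,170,385,215),b=(240,155,265,190),r=(225,170,392,235)),"side":dict(y=(195,162,228,200),b=(162,230,196,268),r=(150,180,245,295))}
H=dict(y=(20,35),b=(105,130),r=(0,8))
out={}
for n in W:
    i=cv2.imread(f"pics/{n}0.png");h=cv2.cvtColor(i,cv2.COLOR_BGR2HSV)
    for k,(a,b,c,d) in W[n].items():
        m=np.zeros(h.shape[:2],np.uint8);q=h[b:d,a:c]
        s=(q[...,0]>=H[k][0])&(q[...,0]<=H[k][1])&(q[...,1]>130)&(q[...,2]>(40 if k=='r' else 60))
        if k=='r': s|=(q[...,0]>172)&(q[...,1]>130)&(q[...,2]>40)
        m[b:d,a:c]=s*255
        C=[x for x in cv2.findContours(m,0,2)[0] if cv2.contourArea(x)>40]
        for x in C:
            M=cv2.moments(x);out[n,k]=(M['m10']/M['m00'],M['m01']/M['m00'])
            print(n,k,cv2.contourArea(x),np.round(out[n,k],1),cv2.boundingRect(x),cv2.approxPolyDP(x,2.5,True)[:,0].tolist())
for k in 'yb': print(k,two("scene",out["scene",k],"side",out["side",k]))
v=[]
for n,(a,b,c,d) in(("scene",(225,150,395,235)),("side",(145,160,250,300))):
    v.append(cv2.resize(cv2.imread(f"pics/{n}0.png")[b:d,a:c],None,fx=4 if n=="scene" else 4,fy=4,interpolation=2)[:600])
cv2.imwrite("pics/cs.png",v[0]);cv2.imwrite("pics/cd.png",v[1])
E
python3 m.py
```

```text
scene y 190.0 [365.2 189.8] (360, 178, 12, 26) [[370, 178], [363, 178], [360, 202], [367, 202]]
scene b 203.0 [252.  170.9] (247, 159, 12, 25) [[253, 159], [247, 165], [247, 182], [250, 183], [257, 176], [258, 161]]
scene r 3446.5 [307.6 205.7] (231, 181, 152, 52) [[231, 198], [231, 206], [372, 232], [382, 199], [378, 199], [374, 211], [361, 213], [349, 206], [352, 194], [320, 189], [306, 218], [295, 216], [292, 210], [304, 187], [267, 181], [257, 194], [238, 188]]
side y 341.0 [210.1 180. ] (201, 170, 19, 21) [[202, 170], [202, 189], [218, 190], [219, 172]]
side b 455.5 [178.4 249.6] (167, 238, 23, 25) [[169, 238], [169, 259], [186, 262], [189, 258], [188, 240]]
side r 1882.5 [193.3 264.7] (154, 232, 69, 60) [[175, 232], [174, 236], [190, 239], [191, 251], [198, 254], [188, 276], [171, 275], [161, 269], [166, 251], [154, 276], [155, 287], [206, 291], [221, 237]]
side r 1317.5 [210.  209.8] (180, 188, 57, 43) [[196, 188], [180, 222], [220, 225], [226, 230], [236, 191], [224, 190], [220, 200], [199, 199]]
y (array([ 594.27213065, -261.86119352,   75.60964836]), np.float64(1.5082982613077904))
b (array([542.34856704,  15.68791228,  74.96744993]), np.float64(0.9486796707270133))
```

View pics/cs.png

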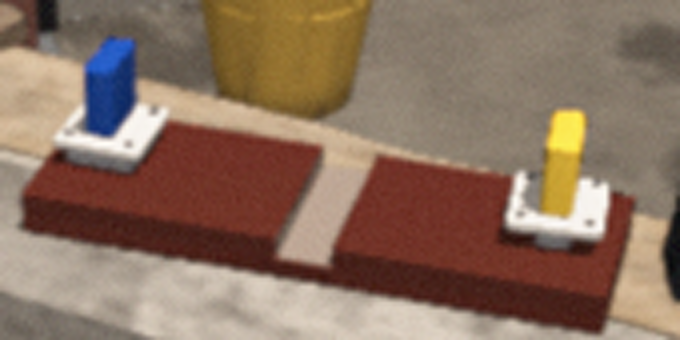

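The crop shows the groove lips on the upper face. In full-frame pixels the left lip runs from (305.5,187) to (293.8,209.5) and the right lip from (318.8,189.3) to (308.3,213). The sill's upper near corners are at about (231.3,198.8) and (377,223), and the far right corner is at (383,199.5).

Run:
```python
from h import *
P=lambda n,l:np.array([onz(n,p,30)[:2] for p in l])
a=P("scene",[(305.5,187),(293.8,209.5),(318.8,189.3),(308.3,213),(231.3,198.8),(377,223),(383,199.5)])
print(a.round(1)); print("groove scene",a[:4].mean(0))
print("len",np.linalg.norm(a[5]-a[4]),"wid",np.linalg.norm(a[6]-a[5]),"yaw",np.degrees(np.arctan2(*(a[5]-a[4])))); 
# side: groove lips (upper piece near edge 180,222 -> ; lower piece far edge 175,232 / 221,237), outer corners
b=P("side",[(180,222),(175,233),(221,237),(196,188),(236,191),(154,276),(206,281)])
print(b.round(1))
s=robot.read_state();R=cv2.Rodrigues(s["orientation"])[0];print(R.round(3))
print(robot.camera_info("wrist")["tvec"])
```

```text
[[ 603.1 -102.7]
 [ 500.1 -123.5]
 [ 609.4 -136.7]
 [ 503.6 -159.9]
 [ 467.8   31. ]
 [ 543.1 -314.3]
 [ 642.4 -293.2]]
groove scene [ 554.07958501 -130.6862859 ]
len 353.40908513462085 wid 101.59531676490623 yaw 167.69963919510698
[[ 616.1 -132.9]
 [ 607.2  -89.7]
 [ 504.3 -110.1]
 [ 646.1 -285. ]
 [ 545.  -305.8]
 [ 579.5   58.4]
 [ 474.7   37.9]]
[[ 0.434 -0.901 -0.001]
 [-0.901 -0.434  0.001]
 [-0.002 -0.    -1.   ]]
[-549.23206442  -37.49508792  380.14049561]
```

View pics/cd.png

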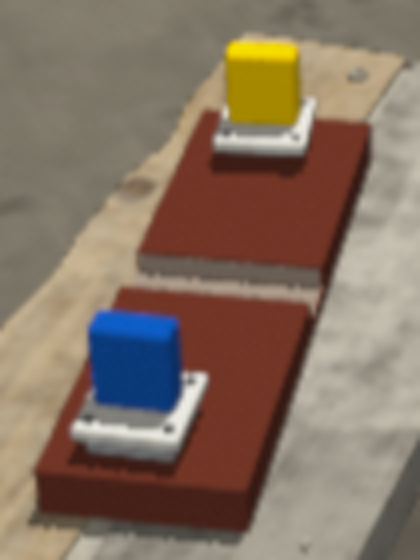

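Call:
send_rows(
  xyz=[
    [-0.7, -4.7, 0.7],
    [-0.7, -4.7, 0.7],
    [-0.6, -4.7, 0.7],
    [-0.6, -4.7, 0.7],
    [-0.6, -4.7, 0.7],
    [-0.6, -4.7, 0.7],
    [-0.6, -4.7, 0.7],
    [-0.6, -4.7, 0.7],
  ],
  rot=[
    [0, 0, 0],
    [0, 0, 0],
    [0, 0, 0],
    [0, 0, 0],
    [0, 0, 0],
    [0, 0, 0],
    [0, 0, 0],
    [0, 0, 0],
  ],
  grip=[1, 1, 1, 1, 1, 1, 1, 1],
)

```text
clock: 1.1
tcp_pos: [556.7, -286.3, 247.2]
orientation: [2.66, -1.671, -0.001]
contact_force: [0.6, -1.2, 0.7]
grip_width: 85.3
```

Call:
send_rows(
  xyz=[
    [-0.6, -4.5, 0.6],
    [0, 0, 0],
    [0, 0, 0],
    [0, 0, 0],
  ],
  rot=[
    [0, 0, 0],
    [0, 0, 0.12],
    [0, 0, 0.12],
    [0, 0, 0],
  ],
  grip=[1, 1, 1, 1],
)

```text
clock: 1.6
tcp_pos: [593.5, -262.1, 241.2]
orientation: [2.442, -1.976, -0.002]
contact_force: [0.1, 0.1, -0.3]
grip_width: 85.7
```

Run:
```python
from h import *
s=robot.read_state();print(s["clock"],s["tcp_pos"],cv2.Rodrigues(s["orientation"])[0].round(3),s["contact_force"])
np.save("w1.npy",robot.camera_info("wrist"),allow_pickle=True)
i=robot.grab_frame("wrist");cv2.imwrite("pics/w1.png",i)
print(ray("wrist",(280,210)))
```

```text
1.6 [ 593.49930956 -262.09169015  241.23072863] [[ 0.209 -0.978 -0.001]
 [-0.978 -0.209  0.001]
 [-0.001  0.001 -1.   ]] [ 0.05151359  0.08337053 -0.27786851]
(array([ 664.12418379, -246.79568308,  313.01213776]), array([-0.28481739, -0.06557664, -0.95637006]))
```

View pics/w1.png

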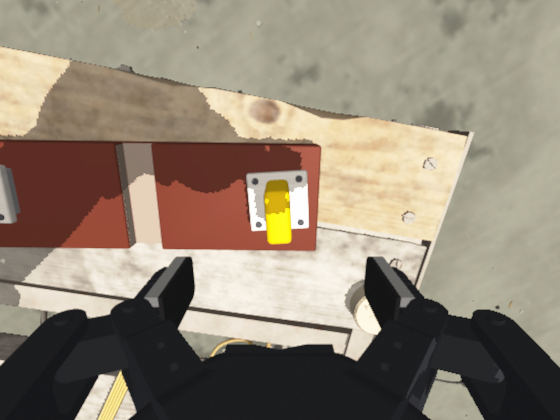

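The wrist view shows the yellow handle with its top at about (277,225), the shoulder plate's corners at about (248,174), (306,170), (310,229) and (250,232), and the groove lips at columns 118–130 (left) and 152–162 (right). Next I measure these from the masks.

Run:
```python
from h import *
i=cv2.imread("pics/w1.png");h=cv2.cvtColor(i,cv2.COLOR_BGR2HSV)
Z=lambda l,z:np.array([onz("wrist",p,z)[:2] for p in l])
y=((h[...,0]>20)&(h[...,0]<35)&(h[...,1]>170)).astype(np.uint8);y[:150]=0;y[260:]=0;y[:,:230]=0;y[:,330:]=0
c=max(cv2.findContours(y,0,2)[0],key=cv2.contourArea);print(cv2.boundingRect(c),cv2.approxPolyDP(c,2,True)[:,0].tolist())
w=((h[...,1]<60)&(h[...,2]>90)|(y>0)).astype(np.uint8);w[:160]=0;w[240:]=0;w[:,:235]=0;w[:,316:]=0
w=cv2.morphologyEx(w,3,np.ones((7,7)))
c=max(cv2.findContours(w,0,2)[0],key=cv2.contourArea);r=cv2.minAreaRect(c);b=cv2.boxPoints(r)
q=Z(b,50);print("plate",b.round(1).tolist(),q.round(1).tolist(),q.mean(0),np.linalg.norm(np.diff(q,axis=0),axis=1))
red=((h[...,0]<8)|(h[...,0]>172))&(h[...,1]>120)
L=[];Rr=[];
for v in range(150,245,6):
    e=np.where(red[v,60:145])[0];f=np.where(red[v,135:235])[0]
    L.append((60+e.max()+.5,v));Rr.append((135+f.min()-.5,v))
L=np.array(L);Rr=np.array(Rr)
for X in(L,Rr):
    k=np.polyfit(X[:,1],X[:,0],1);k=np.polyfit(*(X[np.abs(np.polyval(k,X[:,1])-X[:,0])<2].T[::-1]),1)
    ps=[(np.polyval(k,v),v) for v in(146,246)];g=Z(ps,30);print(np.round(ps,1).tolist(),g.round(1).tolist(),"yaw of x",np.degrees(np.arctan2(*(g[0]-g[1])[::-1])))
print("corners",Z([(320,146),(316,249)],30).round(1))
```

```text
(264, 180, 28, 64) [[283, 180], [269, 181], [264, 195], [267, 240], [270, 243], [286, 243], [291, 238], [286, 181]]
plate [[245.60000610351562, 172.6999969482422], [306.20001220703125, 169.10000610351562], [310.20001220703125, 237.8000030517578], [249.60000610351562, 241.39999389648438]] [[614.1, -226.6], [628.8, -279.9], [564.2, -299.7], [548.1, -242.5]] [ 588.81082733 -262.16505742] [55.38188314 67.57677967 59.42276744]
[[114.8, 146.0], [129.2, 246.0]] [[609.4, -98.1], [507.4, -118.4]] yaw of x 11.227706090757646
[[151.3, 146.0], [162.5, 246.0]] [[616.7, -132.3], [514.8, -152.8]] yaw of x 11.411161241345603
corners [[ 650.5 -290.2]
 [ 545.5 -312.8]]
```

Call:
send_rows(
  xyz=[
    [0, -0.1, 1.8],
    [0, 0, 1.8],
    [0, 0, 1.8],
    [0, 0, 1.8],
    [0, 0, 1.8],
    [0, 0, 1.7],
    [0, 0, 0],
  ],
  rot=[
    [0, 0, -0.06],
    [0, 0, 0],
    [0, 0, 0],
    [0, 0, 0],
    [0, 0, 0],
    [0, 0, 0],
    [0, 0, 0],
  ],
  grip=[1, 1, 1, 1, 1, 1, 1],
)

```text
clock: 2.52
tcp_pos: [593.6, -261.6, 132.9]
orientation: [2.499, -1.903, -0.005]
contact_force: [-0.1, -0.0, -0.8]
grip_width: 85.1
```

Call:
send_rows(
  xyz=[
    [0, 0, 0],
    [0, 0, 0],
    [0, 0, 0],
    [0, 0, 0],
    [0, 0, 0],
    [0, 0, 0],
    [0, 0, 0],
    [0, 0, 0],
  ],
  rot=[
    [0, 0, 0],
    [0, 0, 0],
    [0, 0, 0],
    [0, 0, 0],
    [0, 0, 0],
    [0, 0, 0],
    [0, 0, 0],
    [0, 0, 0],
  ],
  grip=[0.4, 0.3, 0.2, 0.1, 0, 0, 0, 0],
  force=30,
)

```text
clock: 3.52
tcp_pos: [594.9, -262.3, 135.4]
orientation: [-2.499, 1.904, -0.001]
contact_force: [0.1, 0.2, 5.3]
grip_width: 19.4
```

Run:
```python
from h import *
s=robot.read_state();print(s["clock"],s["tcp_pos"],cv2.Rodrigues(s["orientation"])[0].round(3),s["contact_force"],s["grip_width"])
cv2.imwrite("pics/w2.png",robot.grab_frame("wrist"))
```

```text
3.525 [ 594.90327123 -262.2974843   135.40512253] [[ 0.266 -0.964  0.001]
 [-0.964 -0.266 -0.   ]
 [ 0.    -0.001 -1.   ]] [0.14539404 0.18850369 5.31421955] 19.43734972280085
```

View pics/w2.png

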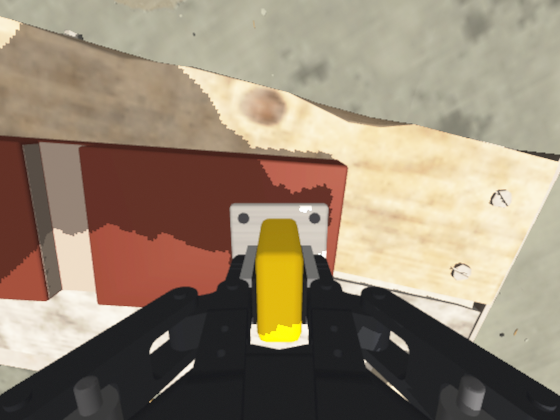

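The gauge is gripped: the opening is 19.4 mm, the plate is square to the tool at column 280, and the gripper presses on the stone with about 5 N. Now I drag it towards the groove and square it to the sill.

Call:
send_rows(
  xyz=[
    [0, 0, 0],
    [-0.6, 0, 0],
    [-1.2, 0, 0],
    [-1.5, 0.1, 0],
    [-1.5, 0.1, 0],
    [-1.5, 0.1, 0],
    [-1.5, 0.1, 0],
    [-1.0, 0, 0],
  ],
  rot=[
    [0, 0, 0.03],
    [0, 0, 0.04],
    [0, 0, 0],
    [0, 0, 0],
    [0, 0, 0],
    [0, 0, 0],
    [0, 0, 0],
    [0, 0, 0],
  ],
  grip=[0, 0, 0, 0, 0, 0, 0, 0],
)

```text
clock: 4.58
tcp_pos: [573.1, -176.1, 135.3]
orientation: [2.431, -1.989, 0.002]
contact_force: [0.7, -16.6, -0.0]
grip_width: 19.7
```

Run:
```python
from h import *
s=robot.read_state();print(s["clock"],s["tcp_pos"],cv2.Rodrigues(s["orientation"])[0].round(3),s["contact_force"],s["wrist_torque"],s["grip_width"])
R=cv2.Rodrigues(s["orientation"])[0]
print("to groove, tool axes mm",R.T@(np.array([562,-125.4,s["tcp_pos"][2]])-s["tcp_pos"]))
```

```text
4.575 [ 573.08417687 -176.11464799  135.33748749] [[ 0.198 -0.98   0.   ]
 [-0.98  -0.198 -0.002]
 [ 0.002 -0.    -1.   ]] [ 7.12192083e-01 -1.65944332e+01 -1.91804812e-03] [-2.32493632 -0.13537183 -0.01254586] 19.731686294479843
to groove, tool axes mm [-51.90522736   0.82165063  -0.08222584]
```

Call:
send_rows(
  xyz=[
    [0, 0, 0],
    [0, 0, 0],
  ],
  rot=[
    [0, 0, 0],
    [0, 0, 0],
  ],
  grip=[0, 0],
)

```text
clock: 4.82
tcp_pos: [572.8, -175.0, 135.3]
orientation: [-2.431, 1.987, 0.003]
contact_force: [0.8, 0.7, 8.0]
grip_width: 19.9
```

Run:
```python
from h import *
s=robot.read_state();print(s["clock"],s["tcp_pos"],s["contact_force"],s["wrist_torque"],s["grip_width"])
cv2.imwrite("pics/s3.png",robot.grab_frame("side")[150:300,120:280].repeat(4,0).repeat(4,1))
```

```text
4.825 [ 572.77257842 -175.03127967  135.25382542] [0.82293127 0.72619409 8.02800426] [ 0.06944773 -0.01463338 -0.02907942] 19.910549295487655
```

View pics/s3.png

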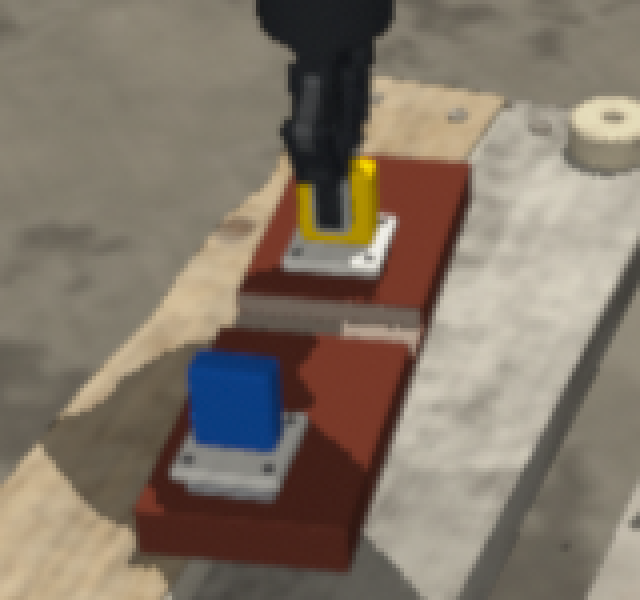

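The side view shows the gauge upright and still on the stone, with its plate at full-frame (205,211), about 50 mm short of the groove. The force has settled at an 8 N press, so the 16.6 N sideways reading came from the motion.

Call:
send_rows(
  xyz=[
    [-0.4, 0, 0],
    [-0.7, 0, 0],
    [-0.9, 0, 0],
    [-0.9, 0, 0],
    [-0.9, 0, 0],
    [-0.8, 0, 0],
    [-0.4, 0, 0],
    [0, 0, 0],
  ],
  rot=[
    [0, 0, 0],
    [0, 0, 0],
    [0, 0, 0],
    [0, 0, 0],
    [0, 0, 0],
    [0, 0, 0],
    [0, 0, 0],
    [0, 0, 0],
  ],
  grip=[0, 0, 0, 0, 0, 0, 0, 0],
)

```text
clock: 5.88
tcp_pos: [561.3, -126.0, 133.3]
orientation: [2.432, -1.988, -0.008]
contact_force: [0.5, 0.3, -2.9]
grip_width: 19.5
```

Call:
send_rows(
  xyz=[
    [0, 0, 0],
    [0, 0, 0.3],
    [0, 0, 0.3],
  ],
  rot=[
    [0, 0, 0],
    [0, 0, 0],
    [0, 0, 0],
  ],
  grip=[0, 0, 0],
)

```text
clock: 6.25
tcp_pos: [563.1, -127.8, 128.5]
orientation: [-2.431, 1.99, 0.001]
contact_force: [-0.2, -0.3, -2.2]
grip_width: 19.3
```

Run:
```python
from h import *
s=robot.read_state();print(s["clock"],s["tcp_pos"],s["contact_force"],s["wrist_torque"],s["grip_width"])
cv2.imwrite("pics/s4.png",robot.grab_frame("side")[150:300,120:280].repeat(4,0).repeat(4,1))
cv2.imwrite("pics/w4.png",robot.grab_frame("wrist"))
```

```text
6.25 [ 563.11878109 -127.84009221  128.49104432] [-0.22836476 -0.26982317 -2.18452709] [0.00868128 0.02716613 0.03325969] 19.26795432345817
```

View pics/w4.png

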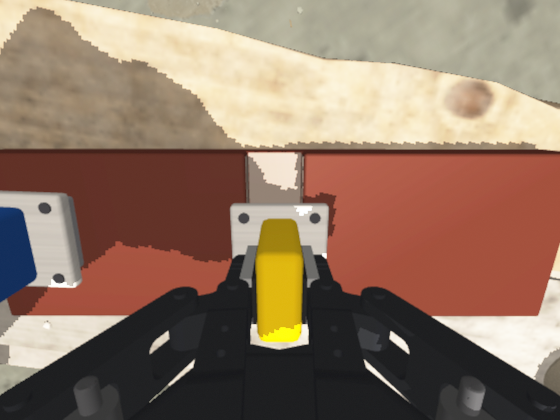

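The plate spans columns 231–328 (middle 280) and the groove 247–302 (middle 275), so the foot is over the groove within about 3 mm. It is already going down freely, with no contact force. I nudge it 2 mm and lower it to the shoulder.

Call:
send_rows(
  xyz=[
    [-0.2, 0, 0],
    [0, 0, 0.2],
    [0, 0, 0.2],
    [0, 0, 0.2],
    [0, 0, 0.2],
    [0, 0, 0],
  ],
  rot=[
    [0, 0, 0],
    [0, 0, 0],
    [0, 0, 0],
    [0, 0, 0],
    [0, 0, 0],
    [0, 0, 0],
  ],
  grip=[0, 0, 0, 0, 0, 0],
)

```text
clock: 7.1
tcp_pos: [562.8, -125.8, 123.2]
orientation: [-2.431, 1.99, -0.001]
contact_force: [-5.6, 2.8, 16.7]
grip_width: 19.7
```

Shoulder contact: the TCP is at 123.2 mm, 12 mm below the drag height, with a 17 N press. I ease off a little and open the gripper.

Call:
send_rows(
  xyz=[
    [0, 0, -0.1],
    [0, 0, 0],
    [0, 0, 0],
    [0, 0, 0],
    [0, 0, 0],
    [0, 0, 0],
    [0, 0, 0],
    [0, 0, 0],
  ],
  rot=[
    [0, 0, 0],
    [0, 0, 0],
    [0, 0, 0],
    [0, 0, 0],
    [0, 0, 0],
    [0, 0, 0],
    [0, 0, 0],
    [0, 0, 0],
  ],
  grip=[0, 0.3, 0.4, 0.5, 0.7, 0.8, 0.8, 0.8],
)

```text
clock: 8.1
tcp_pos: [562.8, -125.8, 121.9]
orientation: [-2.431, 1.99, 0.0]
contact_force: [0.2, -0.3, -0.1]
grip_width: 68.4
```

Call:
send_rows(
  xyz=[
    [0, 0, -1],
    [0, 0, -2],
    [0, 0, -2],
    [0, 0, -3],
    [0, 0, -3],
    [0, 0, -2],
    [0, 0, 0],
    [0, 0, 0],
  ],
  rot=[
    [0, 0, 0],
    [0, 0, 0],
    [0, 0, 0],
    [0, 0, 0],
    [0, 0, 0],
    [0, 0, 0],
    [0, 0, 0],
    [0, 0, 0],
  ],
  grip=[0.8, 0.8, 0.8, 0.8, 0.8, 0.8, 0.8, 0.8],
)

```text
clock: 9.1
tcp_pos: [562.5, -125.7, 251.4]
orientation: [2.431, -1.99, -0.001]
contact_force: [-0.3, -0.1, -0.5]
grip_width: 68.2
```

Run:
```python
from h import *
s=robot.read_state();print(s["clock"],s["tcp_pos"],s["contact_force"],s["grip_width"])
f={n:robot.grab_frame(n) for n in("scene","side")}
W={"scene":dict(y=(275,150,335,225),b=(240,155,265,190)),"side":dict(y=(170,180,235,245),b=(160,225,198,270))};o={}
for n in f:
    h=cv2.cvtColor(f[n],cv2.COLOR_BGR2HSV)
    for k,(a,b,c,d) in W[n].items():
        q=h[b:d,a:c];lo,hi=((20,35) if k=='y' else (105,130))
        m=((q[...,0]>=lo)&(q[...,0]<=hi)&(q[...,1]>130)&(q[...,2]>60)).astype(np.uint8)
        C=max(cv2.findContours(m,0,2)[0],key=cv2.contourArea);M=cv2.moments(C);o[n,k]=(a+M['m10']/M['m00'],b+M['m01']/M['m00']);print(n,k,M['m00'],np.round(o[n,k],1),cv2.boundingRect(C))
for k in 'yb':print(k,two("scene",o["scene",k],"side",o["side",k]))
cv2.imwrite("pics/f5.png",np.hstack([f["side"][150:300,120:250].repeat(3,0).repeat(3,1),f["scene"][120:270,260:390].repeat(3,0).repeat(3,1)]))
```

```text
9.1 [ 562.46682309 -125.70517611  251.37729308] [-0.27293904 -0.05397133 -0.51683112] 68.19014461670788
scene y 944.5 [298.3 166.9] (1, 0, 41, 49)
scene b 196.0 [252.1 171.5] (7, 5, 12, 24)
side y 405.0 [199.3 215.5] (19, 25, 21, 23)
side b 456.0 [178.5 249.7] (8, 13, 22, 25)
y (array([554.58048005, -98.1554543 ,  97.75935335]), np.float64(26.85744068019931))
b (array([542.18980912,  15.08338513,  73.98682409]), np.float64(1.8295465945289986))
```

View pics/f5.png

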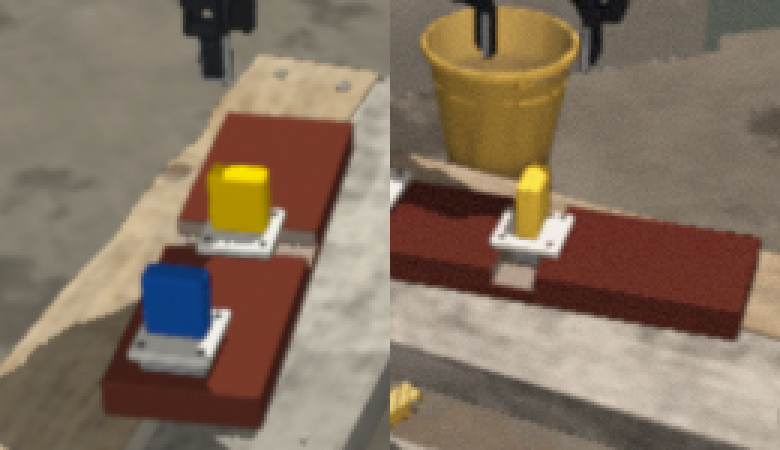

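The final view shows the gauge upright with its shoulder flat on the sill, spanning the groove, and the gripper clear of it. The scene mask caught the bucket, so that yellow triangulation is void. I redo it with the handle at about (307.7,187.3).

Run:
```python
from h import *
p,e=two("scene",(307.7,187.3),"side",(199.3,215.5));d=p[:2]-[562,-125.4];a=np.radians(11.5)
print(p,e,"in groove frame x,y,z",d@[np.cos(a),np.sin(a)],d@[-np.sin(a),np.cos(a)],p[2]-30)
```

```text
[ 562.71274457 -128.94081142   60.79479544] 3.4653737903634925 in groove frame x,y,z -0.007488245831231819 -3.611826996288707 30.79479543933894
```

Height is about 31 mm above the face (33 nominal, with pixel error of a few mm), well away from the 45 mm of an unseated gauge. The blue gauge has not moved.

```bash
python3 -c "
from workcell import robot
print(robot.finish_job())"
```

```text
the job is handed in; nothing more can be done
None
```

The yellow gauge is standing in the drip groove, and I handed the job in at about 9 s of the 32 s allowed. I gripped it across its 20 mm handle and dragged it about 140 mm along the sill on the stone. Then I lowered it until the shoulder plate touched, released it and backed the gripper off upwards.

- **Seated:** at shoulder contact the tool was 12 mm below the drag height, which matches a full drop into the groove.
- **Position:** after release, two camera views put the handle about 31 mm above the sill face (33 mm when fully down) and about 4 mm from the groove's middle line. It is on the sill's long centre line. The two rays missed each other by 3.5 mm, so this is a rough check, partly because I read the scene pixel by eye.
- **Upright and clear:** in the last picture the gauge stands upright with its plate flat on the sill, and the gripper is well above it with no contact force. I judged the tilt by eye only.
- **Blue gauge:** its measured position changed by about 1 mm, which is within measurement error.

Two readings disagreed along the way:
- **Yellow mask:** the first automatic yellow measurement at the end caught the bucket (27 mm ray miss), so I discarded it and redid it.
- **Sideways force:** I saw 16.6 N sideways while dragging, which fell to under 1 N once the arm stopped.

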